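# Put the stemmed glasses away on the shelf in order of height

## Robot

A 7-joint arm with a two-finger parallel gripper is mounted at the origin on the work surface. World frame = base frame: x ahead of the robot, y to its left, z up, the work surface at z = 0. Lengths are in m, angles in rad, forces in N, time in s.
With the tool pointing down it reaches from about 0.425 to 0.875 m from the base axis. Payload 8.4 kg.
Tool frame: the origin (TCP) lies on the centre line of the jaws, within the pads' length; the fingertips stand 17 mm ahead of it and the grasp point (between the pads) lies 2 mm behind it; z points along the fingers, y is the line along which they close (so a half turn about z gives the same grasp; the last joint's range is limited). The gripper opens to 85 mm and grips with 20 to 120 N. Pads are 22 mm wide; open, the fingers measure 114 mm over their backs; the gripper's body (76 mm by 85 mm) begins 54 mm behind the grasp point. The pads swing forward as they close: fully open they stand 13 mm farther back than shut.
Start: joints at [1.222, 0.333, 0.04, 1.465, -0.013, 1.343, -0.059], TCP at [0.161, -0.63, 0.219] pointing down, gripper open.
Joint ranges: [-2.58, 2.58], [-0.38, 2.09], [-1.3, 1.39], [0.25, 2.4], [-1.5, 4.64], [0.08, 2.09], [-2.65, 2.65]. Speed limits (rad/s): [2.22, 2.22, 2.79, 2.79, 3.14, 3.14, 3.14].

## Interface

Orientations are given as a 3x3 rotation matrix whose columns are the frame's x, y, z axes.
In Python, from station import get_state, capture, get_calibration, close_job, look_for, mark_of gives the robot as it stands.
- The arm moves only by the shell command python3 -m creep 'ROWS'. ROWS is JSON, a list of rows, each an object with "fingers": the closure, from 0 (fully open) to 1 (shut); "translation": the shift along the tool's x, y, z in m, a list of three; "turn": the turn about the tool's z in degrees. In form: [{"fingers": fingers, "translation": [dx, dy, dz], "turn": turn}, ...]. A call has 1 to 12 rows; each row is the pose to reach, as a shift and turn from the pose commanded when the call began, along the tool's axes at that moment; what a row does not reach only later rows make up. A row lasts 1/12 s, in which the tool goes at most 41.7 mm and 7.16 degrees, less where a joint would pass 70% of its speed; a pose out of reach is approached as far as the arm can. A call with a gripper value outside its range is refused whole. The fingers move at their own pace and stop on an object; the grip force is fixed at half the most. Time passes only in rows, so rows that repeat a pose let the fingers close. It gives the time, the measured TCP pose, the force, the opening and the grip force at its end, in the units of the state.
- get_state(): the state, without advancing time (a new reading comes with each control period).
- capture(name): name is "scene" or "side" or "wrist"; returns (picture, depth): 400x640x3 uint8, blue, green, red; 400x640 float32, m along the optical axis (not along the pixel's ray), 0 where there is no reading.
- get_calibration(name): a dict with "fovy" (degrees; the focal length in pixels is half the picture's height over the tangent of half this angle, whatever the lens; pixels are square), "cx", "cy" (the principal point, pixels), "origin" and "rotation" of the camera in the world. Camera axes: x right, y up, looking along -z (the intrinsics and any distortion apply to the point x, -y, -z); pixel columns grow to the right and rows downward; lengths in m; the calibration is good to about 2 mm. A picture is of the moment at which its call begins: read the wrist's pose just before it. get_calibration takes no time and is no camera call; for the wrist camera it gives the pose at the moment of the call.
- close_job(): hands the job in; it is judged then, once.
Trained networks look in the newest picture that a camera, given by its name, has taken for a name from the list of things; names that differ only in an ending like _2 or _b are one class to them, and where a whole thing is asked for, a point or a joint stands for the part that bears it (a point fixed in the world has none). Each returns a list of dicts, best first, with "p" (0 to 1); they miss things now and then, are a little off and sometimes report something else, mostly with a low value. They report only what shows in the picture. A call takes as long as a camera call. They do not tell look-alikes from the thing itself.
- look_for(camera, thing): "position" ([column, row] in pixels, amid what is visible of it).
- mark_of(camera, thing): "position" ([column, row] in pixels: a listed point, or the origin of a listed thing).
The state is a dict: "clock": time; "joint_positions": joint angles; "dq": joint speeds; "joint_torque": joint torques, N m; "tool_pos": TCP position; "eef_rot": TCP orientation; "wrist_force": force on the tool from outside, world axes, zero at the start; "torque": the same for the moment, N m; "width": finger opening in m; "finger_force": force on a finger pad.
Only numpy, scipy, OpenCV 4.12 (cv2) and the standard library are available. Lean on these libraries where they do the work, as an engineer would, in place of code of your own. Each camera call takes 0.05 s, during which the arm holds its last target. There are 200 camera calls.

## Task

Four clear stemmed glasses of different sizes have been left standing about on the worktop. Put them away on the low white shelf, one in the middle of each cork coaster, lined up in order of height: the tallest on the coaster next to the water jug, then the next tallest, down to the shortest at the other end of the row. Keep every glass upright, set each down on its foot without dropping it, and leave the jug where it stands.

Things in the scene. Friction and masses are not known exactly. Their poses are not given: they have to be found in the camera images.
- glass_a: The shortest of the four stemmed drinking glasses (thick, clear, faintly green, hollow), standing upright on the worktop: 90 mm high, bowl 40 mm across outside, foot 48 mm across, about 90 g. The bowl takes up the top 54 mm and its sides are nearly straight over the top 30 mm, which is where to grip it from above; wall 3 mm. Round; origin at the centre of the foot's underside, z up.
- glass_b: The second shortest of the four stemmed drinking glasses (thick, clear, faintly green, hollow), standing upright on the worktop: 115 mm high, bowl 48 mm across outside, foot 54 mm across, about 130 g. The bowl takes up the top 69 mm and its sides are nearly straight over the top 38 mm, which is where to grip it from above; wall 3 mm. Round; origin at the centre of the foot's underside, z up.
- glass_c: The second tallest of the four stemmed drinking glasses (thick, clear, faintly green, hollow), standing upright on the worktop: 140 mm high, bowl 56 mm across outside, foot 60 mm across, about 180 g. The bowl takes up the top 84 mm and its sides are nearly straight over the top 46 mm, which is where to grip it from above; wall 3 mm. Round; origin at the centre of the foot's underside, z up.
- glass_d: The tallest of the four stemmed drinking glasses (thick, clear, faintly green, hollow), standing upright on the worktop: 165 mm high, bowl 64 mm across outside, foot 66 mm across, about 240 g. The bowl takes up the top 99 mm and its sides are nearly straight over the top 54 mm, which is where to grip it from above; wall 3 mm. Round; origin at the centre of the foot's underside, z up.
- coaster_p: One of four identical round cork coasters, 90 mm across and 5 mm thick, fixed in a row on the shelf about 105 mm apart (95 mm at least). The letter says nothing about its place in the row. Origin at the centre of its underside, on the shelf's top (height 70 mm); its top is 75 mm above the worktop.
- coaster_q: One of four identical round cork coasters, 90 mm across and 5 mm thick, fixed in a row on the shelf about 105 mm apart (95 mm at least). The letter says nothing about its place in the row. Origin at the centre of its underside, on the shelf's top (height 70 mm); its top is 75 mm above the worktop.
- coaster_r: One of four identical round cork coasters, 90 mm across and 5 mm thick, fixed in a row on the shelf about 105 mm apart (95 mm at least). The letter says nothing about its place in the row. Origin at the centre of its underside, on the shelf's top (height 70 mm); its top is 75 mm above the worktop.
- coaster_s: One of four identical round cork coasters, 90 mm across and 5 mm thick, fixed in a row on the shelf about 105 mm apart (95 mm at least). The letter says nothing about its place in the row. Origin at the centre of its underside, on the shelf's top (height 70 mm); its top is 75 mm above the worktop.
- shelf: Low white shelf board on steel feet, fixed: 620 mm long (its y axis), 110 mm deep (x), top 70 mm above the worktop. Origin at worktop level under its centre, z up. It carries the coasters, the jug at one end and a potted herb (120 mm high) at the other. The glasses start beyond its far (+x) edge, 100 mm or more between centres, with a stemless tumbler (80 mm high) among them.
- jug: White ceramic water jug, 150 mm high (top 220 mm above the worktop), 82 mm across the belly, with a handle on one side, loose, 0.7 kg, standing at one end of the shelf about 105 mm beyond the end coaster; either end. Origin at the centre of its underside.
Mind the look-alikes: they are no part of the job. Leave any pink, purple or red look-alike of the glass_b alone.

How it is judged:
At the end, for the whole second after the job is handed in: Each glass stands upright (within 0.08 rad) and at rest on a coaster, its foot's centre within 13 mm of the coaster's centre, and along the row the heights fall from the jug's end to the other end ((horizontal distance between glass_a and coaster_p below 0.013 m or horizontal distance between glass_a and coaster_q below 0.013 m or horizontal distance between glass_a and coaster_r below 0.013 m or horizontal distance between glass_a and coaster_s below 0.013 m) and height (world z) of glass_a between 0.07 and 0.08 m and angle between each of glass_a, glass_b, glass_c, glass_d's own z axis and vertical below 0.08 rad and linear speed of each of glass_a, glass_b, glass_c, glass_d below 0.02 m/s and (horizontal distance between glass_b and coaster_p below 0.013 m or horizontal distance between glass_b and coaster_q below 0.013 m or horizontal distance between glass_b and coaster_r below 0.013 m or horizontal distance between glass_b and coaster_s below 0.013 m) and height (world z) of glass_b between 0.07 and 0.08 m and (horizontal distance between glass_c and coaster_p below 0.013 m or horizontal distance between glass_c and coaster_q below 0.013 m or horizontal distance between glass_c and coaster_r below 0.013 m or horizontal distance between glass_c and coaster_s below 0.013 m) and height (world z) of glass_c between 0.07 and 0.08 m and (horizontal distance between glass_d and coaster_p below 0.013 m or horizontal distance between glass_d and coaster_q below 0.013 m or horizontal distance between glass_d and coaster_r below 0.013 m or horizontal distance between glass_d and coaster_s below 0.013 m) and height (world z) of glass_d between 0.07 and 0.08 m and ((y of jug in the frame of shelf above 0.15 m and y of glass_a in the frame of shelf between -0.1875 and -0.1275 m and y of glass_b in the frame of shelf between -0.0825 and -0.0225 m and y of glass_c in the frame of shelf between 0.0225 and 0.0825 m and y of glass_d in the frame of shelf between 0.1275 and 0.1875 m) or (y of jug in the frame of shelf below -0.15 m and y of glass_d in the frame of shelf between -0.1875 and -0.1275 m and y of glass_c in the frame of shelf between -0.0825 and -0.0225 m and y of glass_b in the frame of shelf between 0.0225 and 0.0825 m and y of glass_a in the frame of shelf between 0.1275 and 0.1875 m))); the robot touches nothing.
It fails at once if a glass is tipped by more than 0.5 rad (angle between any of glass_a, glass_b, glass_c, glass_d's own z axis and vertical above 0.5 rad).
It fails at once if a glass is dropped (moves faster than 0.65 m/s, a fall of about 2 cm, with no finger holding it) ((linear speed of glass_a above 0.65 m/s and contact force between the fingers and glass_a below 0.2 N) or (linear speed of glass_b above 0.65 m/s and contact force between the fingers and glass_b below 0.2 N) or (linear speed of glass_c above 0.65 m/s and contact force between the fingers and glass_c below 0.2 N) or (linear speed of glass_d above 0.65 m/s and contact force between the fingers and glass_d below 0.2 N)).
It fails at once if the jug is moved by more than 25 mm (distance of jug from where it was at the start of the episode above 0.025 m).
It also fails if it takes over 109 s, if anything falls off the work surface, if the arm or the gripper's body presses on something with over 40 N, if the wrist force passes 120 N, or if a joint passes its speed limit or range.

## Working session

There is one attempt and no reset: what is moved stays moved. The work goes in short steps, Python scripts to look and compute and a shell command to move; the robot and the scene stay as the last step left them, time stands still between calls to the robot, and variables do not carry over. Pictures are saved under pics/ and viewed, at most 14 in all, crops included, and the job is handed in when it is done.

```bash
mkdir -p pics; ls; cat > h.py <<'E'
import numpy as np, cv2
from station import *
def ray(c,px):
    k=get_calibration(c); f=200/np.tan(np.radians(k["fovy"])/2)
    d=np.array([(px[0]-k["cx"])/f,-(px[1]-k["cy"])/f,-1.0])
    return np.array(k["origin"]),np.array(k["rotation"])@d
def atz(c,px,z):
    o,d=ray(c,px); return o+d*(z-o[2])/d[2]
def proj(c,P):
    k=get_calibration(c); f=200/np.tan(np.radians(k["fovy"])/2)
    q=np.array(k["rotation"]).T@(np.array(P)-np.array(k["origin"]))
    return np.array([k["cx"]+f*q[0]/-q[2],k["cy"]-f*q[1]/-q[2]])
E
python3 - <<'E'
from h import *
s=get_state();print({k:np.round(v,3).tolist() for k,v in s.items()})
for c in["scene","side"]:
    im,d=capture(c);cv2.imwrite(f"pics/{c}0.png",im)
    k=get_calibration(c);print({a:(np.round(b,3).tolist() if not isinstance(b,str) else b) for a,b in k.items()})
    for t in["glass_a","coaster_p","jug","shelf"]:
        for m in mark_of(c,t):
            print(c,t,np.round(m["position"]),round(m["p"],2),np.round(atz(c,m["position"],0 if t[0]in"gs" else .07),3))
E
```

```text
pics
{'clock': 0.0, 'joint_positions': [1.222, 0.334, 0.04, 1.466, -0.013, 1.343, -0.058], 'dq': [0.002, -0.002, 0.001, -0.001, 0.001, 0.0, -0.001], 'joint_torque': [0.0, -65.856, 1.366, -40.555, 0.017, 0.013, 0.0], 'tool_pos': [0.161, -0.629, 0.219], 'eef_rot': [[0.969, 0.247, -0.0], [0.247, -0.969, 0.002], [-0.0, -0.002, -1.0]], 'wrist_force': [0.116, 0.116, -0.749], 'torque': [-0.022, 0.02, 0.01], 'finger_force': 0.0, 'width': 0.085}
{'fovy': 51.925, 'cx': 318.639, 'cy': 209.676, 'origin': [0.916, -0.572, 0.66], 'rotation': [[0.898, -0.297, 0.325], [0.44, 0.584, -0.682], [0.013, 0.755, 0.655]]}
scene glass_a [305. 301.] 0.93 [ 0.686 -0.142  0.   ]
scene glass_a [341. 148.] 0.87 [0.524 0.394 0.   ]
scene glass_a [332. 258.] 0.82 [ 0.685 -0.015  0.   ]
scene glass_a [358. 179.] 0.62 [0.628 0.275 0.   ]
scene glass_a [395. 201.] 0.59 [0.746 0.231 0.   ]
scene glass_a [383. 223.] 0.56 [0.745 0.141 0.   ]
scene coaster_p [255. 192.] 0.95 [0.465 0.032 0.07 ]
scene coaster_p [228. 217.] 0.64 [ 0.462 -0.067  0.07 ]
scene jug [290. 145.] 0.92 [0.439 0.242 0.07 ]
scene jug [278. 165.] 0.73 
[... 257 characters left out ...]
293.] 0.95 [0.646 0.264 0.   ]
side glass_a [292. 247.] 0.94 [0.626 0.125 0.   ]
side glass_a [213. 264.] 0.87 [0.746 0.234 0.   ]
side glass_a [316. 173.] 0.79 [ 0.69  -0.126  0.   ]
side glass_a [392. 226.] 0.73 [ 0.457 -0.025  0.   ]
side glass_a [266. 373.] 0.69 [0.537 0.382 0.   ]
side glass_a [298. 199.] 0.66 [ 0.685 -0.018  0.   ]
side glass_a [238. 233.] 0.57 [0.75  0.139 0.   ]
side coaster_p [399. 187.] 0.93 [ 0.465 -0.075  0.07 ]
side coaster_p [414. 158.] 0.86 [ 0.465 -0.197  0.07 ]
side coaster_p [369. 253.] 0.71 [0.459 0.135 0.07 ]
side coaster_p [385. 214.] 0.64 [0.466 0.023 0.07 ]
side jug [351. 296.] 0.85 [0.454 0.237 0.07 ]
side shelf [390. 225.] 0.78 [ 0.461 -0.026  0.   ]
```

View pics/scene0.png

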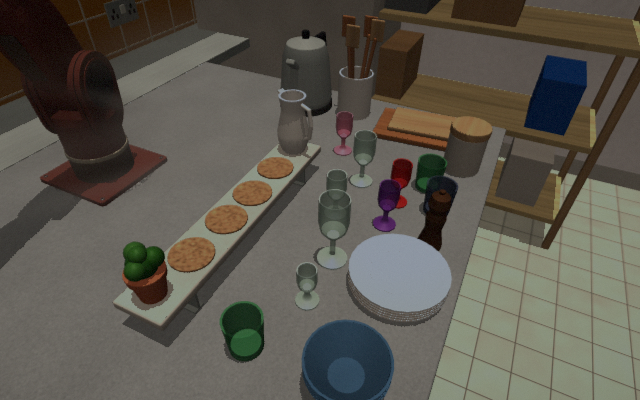

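View pics/side0.png

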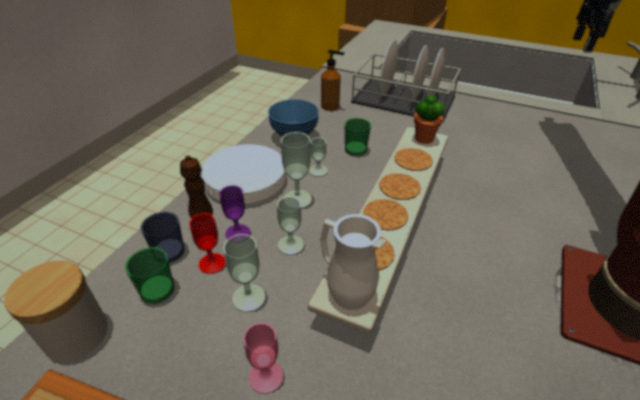

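The scene view shows the clear, faintly green stemmed glasses at scene pixels foot (332,258) tall, (361,181), (337,~205) partly hidden and (307,300) small. The pink (343,150), red (400,205) and purple (384,223) ones are look-alikes, and the jug is at the +y end. I'll confirm with a crop and refine the positions.

```bash
python3 - <<'E'
from h import *
from scipy.optimize import least_squares
for c in["scene","side"]:
    im=cv2.imread(f"pics/{c}0.png");h=cv2.cvtColor(im,cv2.COLOR_BGR2HSV)
    m=cv2.inRange(h,(3,90,100),(20,255,255));m=cv2.morphologyEx(m,cv2.MORPH_CLOSE,np.ones((5,5)))
    for ct in cv2.findContours(m,0,2)[0]:
        a=cv2.contourArea(ct)
        if a>250:
            e=cv2.fitEllipse(cv2.convexHull(ct));p=atz(c,e[0],.075)
            if abs(p[0]-.46)<.06: print(c,a,np.round(e[0],1),np.round(e[1]),np.round(p,4))
# triangulate foot: reproject candidates
S=cv2.imread("pics/scene0.png")[120:320,270:410];T=cv2.imread("pics/side0.png")[120:320,190:340]
cv2.imwrite("pics/crop.png",np.hstack([cv2.resize(S,(380,560),interpolation=2),cv2.resize(T,(410,560),interpolation=2)]))
for n,p,hh in[("A",(.688,-.134),.09),("D",(.685,-.017),.165),("B",(.626,.125),.115),("C",(.637,.27),.14)]:
    for c in["scene","side"]: print(n,c,np.round(proj(c,(*p,0))),np.round(proj(c,(*p,hh))))
print(get_calibration("wrist")); 
E
```

```text
scene 1170.0 [190.7 253.7] [32. 48.] [ 0.4636 -0.1912  0.075 ]
scene 1613.0 [238.  206.3] [38. 74.] [ 0.464  -0.0333  0.075 ]
scene 543.0 [274.8 167. ] [20. 36.] [0.459  0.1313 0.075 ]
side 355.5 [383.6 254.9] [19. 29.] [0.4326 0.1328 0.075 ]
side 1770.5 [392.3 201. ] [50. 63.] [ 0.4626 -0.0174  0.075 ]
side 616.0 [413.2 158.9] [22. 38.] [ 0.4635 -0.1858  0.075 ]
A scene [308. 299.] [308. 268.]
A side [318. 172.] [318. 142.]
D scene [332. 259.] [335. 199.]
D side [298. 199.] [296. 139.]
B scene [334. 212.] [336. 173.]
B side [292. 247.] [290. 205.]
C scene [361. 181.] [365. 135.]
C side [250. 297.] [241. 245.]
{'fovy': 65.56148817791322, 'cx': 314.79472765114485, 'cy': 204.8789183575154, 'origin': array([ 0.24166778, -0.60883331,  0.37381641]), 'rotation': array([[ 2.47401895e-01,  9.16324153e-01,  3.14868780e-01],
       [-9.68912940e-01,  2.34018588e-01,  8.02683971e-02],
       [-1.33276312e-04, -3.24938988e-01,  9.45734971e-01]])}
```

View pics/crop.png

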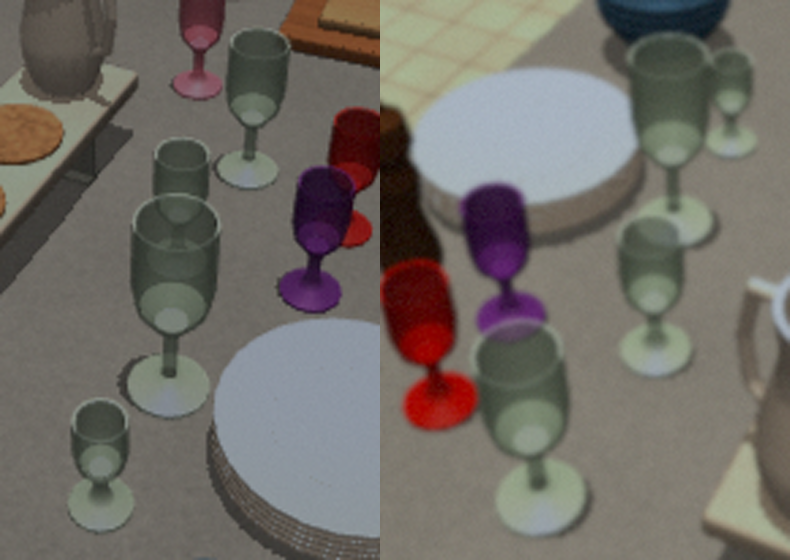

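Confirmed in the crop: A is at scene (307,300), D (332,258), B (337,~205) and C (361,181). These are the clear, faintly green glasses whose predicted rims match their heights. The pink, red and purple ones are excluded. The jug is at +y, so D→A runs from +y to −y. Now moving.

```bash
python3 -m creep '[{"fingers":0,"translation":[0,0,-0.04],"turn":-7},{"fingers":0,"translation":[0.03,-0.02,-0.07],"turn":-14},{"fingers":0,"translation":[0.06,-0.04,-0.09],"turn":-21},{"fingers":0,"translation":[0.09,-0.065,-0.11],"turn":-28},{"fingers":0,"translation":[0.12,-0.09,-0.13],"turn":-35},{"fingers":0,"translation":[0.15,-0.11,-0.14],"turn":-42},{"fingers":0,"translation":[0.18,-0.13,-0.15],"turn":-49},{"fingers":0,"translation":[0.21,-0.15,-0.15],"turn":-56},{"fingers":0,"translation":[0.235,-0.17,-0.15],"turn":-63},{"fingers":0,"translation":[0.26,-0.19,-0.15],"turn":-70},{"fingers":0,"translation":[0.277,-0.198,-0.15],"turn":-75.7},{"fingers":0,"translation":[0.277,-0.198,-0.15],"turn":-75.7}]'
python3 -c "
from h import *
s=get_state();print(np.round(s['tool_pos'],4),np.round(s['eef_rot'],3).tolist(),np.round(s['joint_positions'],2))"
```

```text
clock: 1.5
tool_pos: [0.3837, -0.3654, 0.3699]
eef_rot: [[-0.013, 1.0, 0.002], [1.0, 0.013, 0.0], [0.0, 0.002, -1.0]]
wrist_force: [1.0, 0.0, 1.2]
width: 0.0855
finger_force: 0.0
[ 0.3837 -0.3654  0.3699] [[-0.013, 1.0, 0.002], [1.0, 0.013, 0.0], [0.0, 0.002, -1.0]] [ 0.96  0.07 -0.3   1.48  0.02  1.59  0.68]
```

```bash
python3 -m creep '[{"fingers":0,"translation":[0.03,0.02,0],"turn":0.75},{"fingers":0,"translation":[0.06,0.04,0],"turn":0.75},{"fingers":0,"translation":[0.09,0.06,0],"turn":0.75},{"fingers":0,"translation":[0.12,0.08,0],"turn":0.75},{"fingers":0,"translation":[0.15,0.1,0],"turn":0.75},{"fingers":0,"translation":[0.18,0.12,0],"turn":0.75},{"fingers":0,"translation":[0.21,0.14,0],"turn":0.75},{"fingers":0,"translation":[0.24,0.16,0],"turn":0.75},{"fingers":0,"translation":[0.26,0.17,0],"turn":0.75},{"fingers":0,"translation":[0.26,0.17,0],"turn":0.75},{"fingers":0,"translation":[0.26,0.17,0],"turn":0.75}]'
cat > look.py <<'E'
import sys
from h import *
im,d=capture("wrist");cv2.imwrite(f"pics/{sys.argv[1]}.png",im)
s=get_state();print(np.round(s['tool_pos'],4),np.round(s['joint_positions'],2))
for t in["glass_a","coaster_p"]:
    for m in mark_of("wrist",t): print(t,np.round(m["position"],1),round(m["p"],2),np.round(atz("wrist",m["position"],0 if t[0]=="g" else .07),4))
for P in[(.463,.0275,.075),(.463,-.0775,.075),(.686,-.017,0),(.686,-.017,.165),(.686,-.134,0),(.626,.125,.115)]: print(P,np.round(proj("wrist",P)))
h=cv2.cvtColor(im,cv2.COLOR_BGR2HSV)
m=cv2.inRange(h,(3,90,80),(20,255,255));m=cv2.morphologyEx(m,cv2.MORPH_OPEN,np.ones((5,5)))
for ct in cv2.findContours(m,0,2)[0]:
    if cv2.contourArea(ct)>1500:
        e=cv2.fitEllipse(cv2.convexHull(ct));print("cork",np.round(e[0]),np.round(e[1]),np.round(atz("wrist",e[0],.075),4))
E
python3 look.py w1
```

```text
clock: 2.42
tool_pos: [0.5504, -0.1086, 0.3693]
eef_rot: [[0.011, 1.0, -0.0], [1.0, -0.011, 0.0], [0.0, -0.0, -1.0]]
wrist_force: [-0.1, -0.6, 0.2]
width: 0.0854
finger_force: 0.0
[ 0.5499 -0.1102  0.3693] [ 0.6   0.16 -0.56  1.4   0.08  1.61  0.04]
glass_a [402.9  91.4] 0.69 [ 0.6902 -0.019   0.    ]
glass_a [393.9 167.6] 0.58 [ 0.6843 -0.1414  0.    ]
coaster_p [251.  135.2] 0.92 [ 0.4583 -0.0761  0.07  ]
coaster_p [258.4 211.7] 0.78 [ 0.4602 -0.1931  0.07  ]
(0.463, 0.0275, 0.075) [247.  55.]
(0.463, -0.0775, 0.075) [254. 137.]
(0.686, -0.017, 0) [400.  90.]
(0.686, -0.017, 0.165) [440.  86.]
(0.686, -0.134, 0) [395. 163.]
(0.626, 0.125, 0.115) [382. -51.]
cork [258. 210.] [53. 58.] [ 0.4615 -0.1891  0.075 ]
cork [253. 136.] [61. 65.] [ 0.4619 -0.0768  0.075 ]
cork [247.  59.] [66. 74.] [0.4625 0.0232 0.075 ]
cork [16. 60.] [ 38. 122.] [0.1576 0.0267 0.075 ]
```

View pics/w1.png

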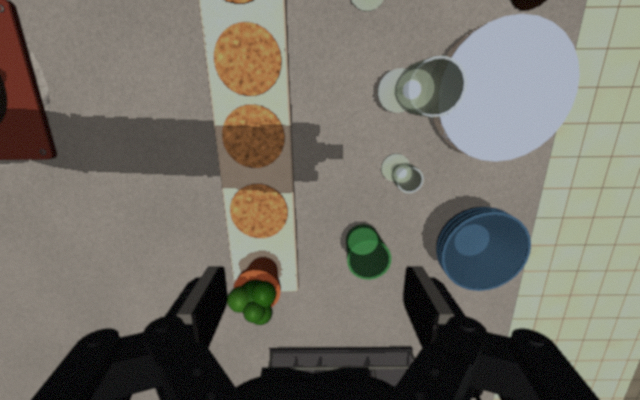

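Wrist view: D has its foot at (393,90) and rim at (437,86). A is at (395,163). The three corks are at (247,59), (253,136) and (258,210). All of this agrees with the estimates. Going above D.

```bash
python3 -m creep '[{"fingers":0,"translation":[0.02,0.03,0.01],"turn":-0.6},{"fingers":0,"translation":[0.04,0.06,0.02],"turn":-0.6},{"fingers":0,"translation":[0.06,0.09,0.03],"turn":-0.6},{"fingers":0,"translation":[0.08,0.115,0.05],"turn":-0.6},{"fingers":0,"translation":[0.0925,0.135,0.08],"turn":-0.6},{"fingers":0,"translation":[0.0925,0.135,0.11],"turn":-0.6},{"fingers":0,"translation":[0.0925,0.135,0.14],"turn":-0.6},{"fingers":0,"translation":[0.0925,0.135,0.15],"turn":-0.6},{"fingers":0,"translation":[0.0925,0.135,0.15],"turn":-0.6},{"fingers":0,"translation":[0.0925,0.135,0.15],"turn":-0.6}]'
python3 look.py w2
```

```text
clock: 3.4
tool_pos: [0.6864, -0.0201, 0.2206]
eef_rot: [[0.004, 1.0, 0.001], [1.0, -0.004, -0.0], [-0.0, 0.001, -1.0]]
wrist_force: [-0.3, -0.3, 1.2]
width: 0.0858
finger_force: 0.0
[ 0.6869 -0.0197  0.2218] [ 0.37  0.47 -0.59  1.33  0.26  1.41 -0.21]
glass_a [371.8  22.8] 0.96 [0.7492 0.1406 0.    ]
glass_a [316.5 257.5] 0.93 [ 0.6896 -0.1405  0.    ]
glass_a [311.3 165.8] 0.66 [ 0.6835 -0.0139  0.    ]
glass_a [262.  41.] 0.64 [0.6309 0.1236 0.    ]
coaster_p [ 85.1 142.1] 0.86 [0.464  0.0252 0.07  ]
coaster_p [105.7 233.5] 0.83 [ 0.4625 -0.072   0.07  ]
coaster_p [50.8 12.6] 0.71 [0.4613 0.1351 0.07  ]
coaster_p [127.5 322.3] 0.64 [ 0.4629 -0.1881  0.07  ]
coaster_p [313.9 166.5] 0.38 [6.867e-01 2.000e-04 7.000e-02]
(0.463, 0.0275, 0.075) [ 80. 140.]
(0.463, -0.0775, 0.075) [104. 240.]
(0.686, -0.017, 0) [313. 168.]
(0.686, -0.017, 0.165) [313. 217.]
(0.686, -0.134, 0) [314. 253.]
(0.626, 0.125, 0.115) [230.  12.]
cork [121. 315.] [44. 71.] [ 0.4615 -0.173   0.075 ]
cork [104. 236.] [71. 90.] [ 0.4633 -0.0724  0.075 ]
cork [ 81. 141.] [ 83. 106.] [0.4641 0.0273 0.075 ]
cork [48. 19.] [ 93. 106.] [0.4617 0.1295 0.075 ]
```

View pics/w2.png

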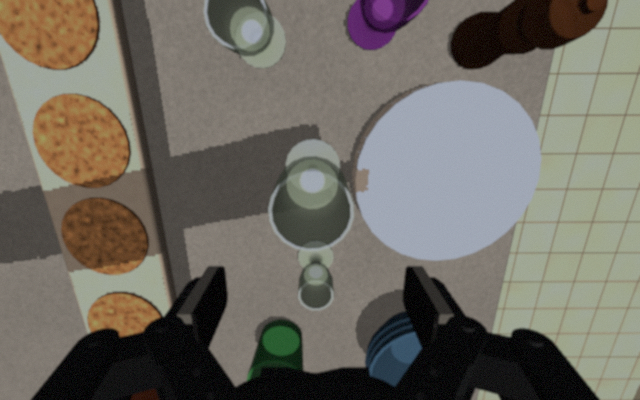

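```bash
python3 -m creep '[{"fingers":0,"translation":[0.006,-0.001,0.01],"turn":0},{"fingers":0,"translation":[0.006,-0.001,0.03],"turn":0},{"fingers":0,"translation":[0.006,-0.001,0.055],"turn":0},{"fingers":0,"translation":[0.006,-0.001,0.075],"turn":0},{"fingers":0,"translation":[0.006,-0.001,0.086],"turn":0},{"fingers":0,"translation":[0.006,-0.001,0.086],"turn":0},{"fingers":1,"translation":[0.006,-0.001,0.086],"turn":0},{"fingers":1,"translation":[0.006,-0.001,0.086],"turn":0},{"fingers":1,"translation":[0.006,-0.001,0.086],"turn":0},{"fingers":1,"translation":[0.006,-0.001,0.086],"turn":0},{"fingers":1,"translation":[0.006,-0.001,0.086],"turn":0},{"fingers":1,"translation":[0.006,-0.001,0.086],"turn":0}]'
python3 -m creep '[{"fingers":1,"translation":[0,0,0],"turn":0},{"fingers":1,"translation":[0,0,0],"turn":0},{"fingers":1,"translation":[0,0,-0.005],"turn":0},{"fingers":1,"translation":[0,0,-0.02],"turn":0},{"fingers":1,"translation":[0,0,-0.02],"turn":0}]'
```

```text
clock: 4.55
tool_pos: [0.6864, -0.0124, 0.136]
eef_rot: [[0.003, 1.0, 0.003], [1.0, -0.003, 0.0], [0.0, 0.003, -1.0]]
wrist_force: [-0.8, 0.8, 6.3]
width: 0.0606
finger_force: 65.6
clock: 4.97
tool_pos: [0.6867, -0.0125, 0.1567]
eef_rot: [[0.003, 1.0, 0.004], [1.0, -0.003, 0.0], [0.0, 0.004, -1.0]]
wrist_force: [0.2, 0.2, -0.9]
width: 0.0608
finger_force: 65.5
```

```bash
python3 -m creep '[{"fingers":1,"translation":[0,0,-0.02],"turn":0},{"fingers":1,"translation":[0,0,-0.05],"turn":0},{"fingers":1,"translation":[0,-0.01,-0.08],"turn":0},{"fingers":1,"translation":[0.005,-0.03,-0.11],"turn":0},{"fingers":1,"translation":[0.015,-0.055,-0.12],"turn":0},{"fingers":1,"translation":[0.03,-0.08,-0.125],"turn":0},{"fingers":1,"translation":[0.05,-0.105,-0.125],"turn":0},{"fingers":1,"translation":[0.07,-0.13,-0.125],"turn":0},{"fingers":1,"translation":[0.09,-0.155,-0.12],"turn":0},{"fingers":1,"translation":[0.11,-0.18,-0.115],"turn":0},{"fingers":1,"translation":[0.125,-0.2,-0.11],"turn":0},{"fingers":1,"translation":[0.135,-0.215,-0.105],"turn":0}]'
python3 -m creep '[{"fingers":1,"translation":[0.008,-0.009,0.01],"turn":0},{"fingers":1,"translation":[0.008,-0.009,0.02],"turn":0},{"fingers":1,"translation":[0.008,-0.009,0.02],"turn":0},{"fingers":1,"translation":[0.008,-0.009,0.02],"turn":0}]'
python3 - <<'E'
from h import *
for c in["scene","side"]:
    im,d=capture(c);cv2.imwrite(f"pics/{c}1.png",im)
a=cv2.imread("pics/scene1.png")[50:250,180:380];b=cv2.imread("pics/side1.png")[100:300,280:480]
cv2.imwrite("pics/c1.png",cv2.resize(np.hstack([a,b]),(800,400),interpolation=2))
E
```

```text
clock: 5.97
tool_pos: [0.4687, 0.1249, 0.2584]
eef_rot: [[0.0, 1.0, 0.001], [1.0, -0.0, -0.0], [-0.0, 0.001, -1.0]]
wrist_force: [0.0, 1.0, -1.2]
width: 0.0606
finger_force: 66.0
clock: 6.3
tool_pos: [0.4619, 0.13, 0.2381]
eef_rot: [[0.003, 1.0, -0.001], [1.0, -0.003, -0.0], [-0.0, -0.001, -1.0]]
wrist_force: [0.8, 0.7, -1.7]
width: 0.0612
finger_force: 66.0
```

View pics/c1.png

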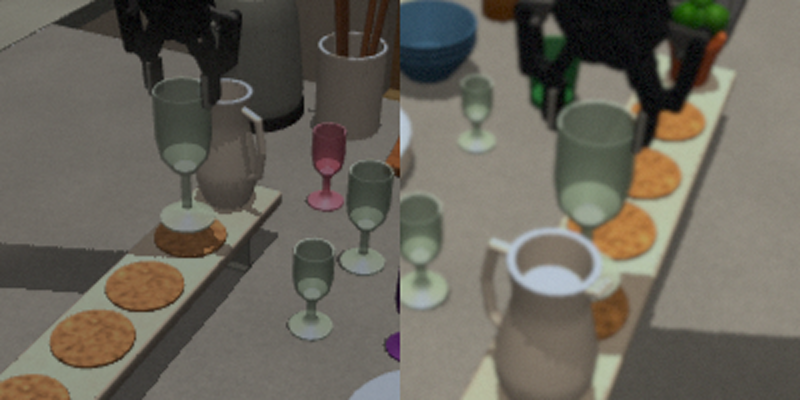

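The picture shows D held upright and centred over the end coaster beside the jug. Lowering and releasing.

```bash
python3 -c "
from h import *
for z in(.1,.075): print(proj('scene',(.462,.131,z)))"
python3 -m creep '[{"fingers":1,"translation":[0.001,0.001,0.01],"turn":0},{"fingers":1,"translation":[0.001,0.001,0.017],"turn":0},{"fingers":1,"translation":[0.001,0.001,0.022],"turn":0},{"fingers":1,"translation":[0.001,0.001,0.025],"turn":0},{"fingers":1,"translation":[0.001,0.001,0.027],"turn":0},{"fingers":1,"translation":[0.001,0.001,0.027],"turn":0},{"fingers":1,"translation":[0.001,0.001,0.027],"turn":0}]'
```

```text
[275.15484252 158.89048144]
[275.72933981 167.39372594]
clock: 6.98
tool_pos: [0.4627, 0.1319, 0.2115]
eef_rot: [[0.002, 1.0, 0.0], [1.0, -0.002, 0.0], [0.0, 0.0, -1.0]]
wrist_force: [0.4, -0.5, -2.1]
width: 0.0611
finger_force: 66.0
```

```bash
python3 -m creep '[{"fingers":1,"translation":[0,0,0.001],"turn":0},{"fingers":1,"translation":[0,0,0.0015],"turn":0},{"fingers":1,"translation":[0,0,0.0015],"turn":0},{"fingers":1,"translation":[0,0,0.0015],"turn":0}]'
```

```text
clock: 7.32
tool_pos: [0.4629, 0.1322, 0.211]
eef_rot: [[0.002, 1.0, 0.001], [1.0, -0.002, 0.0], [0.0, 0.001, -1.0]]
wrist_force: [-2.9, -0.2, 7.6]
width: 0.0608
finger_force: 67.0
```

```bash
python3 -m creep '[{"fingers":0,"translation":[0,0,0],"turn":0},{"fingers":0,"translation":[0,0,0],"turn":0},{"fingers":0,"translation":[0,0,0],"turn":0},{"fingers":0,"translation":[0,0,0],"turn":0},{"fingers":0,"translation":[0,0,0],"turn":0},{"fingers":0,"translation":[0,0,0],"turn":0},{"fingers":0,"translation":[0,0,-0.01],"turn":0},{"fingers":0,"translation":[0,0,-0.03],"turn":0},{"fingers":0,"translation":[0,0,-0.06],"turn":0},{"fingers":0,"translation":[0,0,-0.09],"turn":0},{"fingers":0,"translation":[0,0,-0.09],"turn":0},{"fingers":0,"translation":[0,0,-0.09],"turn":0}]'
python3 - <<'E'
from h import *
for c in["scene","side"]:
    capture(c)
    for m in mark_of(c,"glass_d"): print(c,np.round(m["position"]),round(m["p"],2),np.round(atz(c,m["position"],.0),3),np.round(atz(c,m["position"],.075),3))
im,_=capture("wrist");cv2.imwrite("pics/w3.png",im)
E
```

```text
clock: 8.32
tool_pos: [0.4635, 0.1323, 0.3021]
eef_rot: [[0.002, 1.0, 0.004], [1.0, -0.002, 0.0], [0.0, 0.004, -1.0]]
wrist_force: [-0.2, -0.3, -1.4]
width: 0.0853
finger_force: 0.0
scene [396. 198.] 0.96 [0.746 0.244 0.   ] [0.765 0.151 0.075]
scene [274. 169.] 0.89 [0.405 0.211 0.   ] [0.463 0.122 0.075]
scene [343. 148.] 0.81 [0.53  0.399 0.   ] [0.574 0.289 0.075]
scene [336. 213.] 0.7 [0.632 0.121 0.   ] [0.664 0.042 0.075]
scene [384. 224.] 0.64 [0.75  0.137 0.   ] [0.769 0.056 0.075]
scene [310. 300.] 0.63 [ 0.691 -0.134  0.   ] [ 0.717 -0.184  0.075]
scene [359. 179.] 0.59 [0.631 0.277 0.   ] [0.663 0.18  0.075]
side [291. 244.] 0.93 [0.631 0.119 0.   ] [0.596 0.181 0.075]
side [319. 170.] 0.87 [ 0.69  -0.145  0.   ] [ 0.647 -0.052  0.075]
side [245. 295.] 0.87 [0.647 0.27  0.   ] [0.61  0.313 0.075]
side [266. 373.] 0.77 [0.536 0.382 0.   ] [0.512 0.412 0.075]
side [210. 266.] 0.72 [0.749 0.241 0.   ] [0.699 0.288 0.075]
side [240. 233.] 0.7 [0.744 0.137 0.   ] [0.695 0.196 0.075]
side [369. 250.] 0.68 [0.478 0.065 0.   ] [0.461 0.133 0.075]
```

View pics/w3.png

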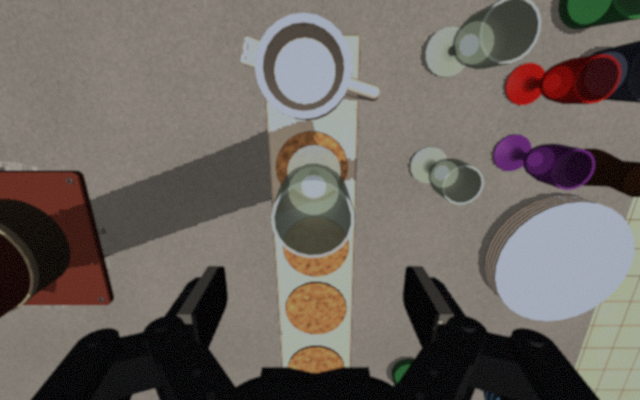

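D stands upright near the middle of its coaster: ring (313,163) with the foot slightly below it. In the same view C has its foot at (446,52) and rim at (510,31); B has its foot at (431,164) and rim at (460,182).

```bash
python3 - <<'E'
from h import *
im=cv2.imread("pics/w3.png")
for n,p,z in[("Cfoot",(446,52),0),("Crim",(511,31),.14),("Bfoot",(431,164),0),("Brim",(461,182),.115),("Drim",(313,216),.24),("Dcoast",(313,163),.075)]: print(n,np.round(atz("wrist",p,z),4))
capture("wrist")
for m in mark_of("wrist","glass_c"): print(np.round(m["position"]),round(m["p"],2),np.round(atz("wrist",m["position"],0),4),np.round(atz("wrist",m["position"],.075),4))
E
```

```text
Cfoot [0.6348 0.273  0.    ]
Crim [0.6374 0.2721 0.14  ]
Bfoot [0.6329 0.1235 0.    ]
Brim [0.6258 0.1263 0.115 ]
Drim [0.4606 0.1337 0.24  ]
Dcoast [0.4594 0.1402 0.075 ]
[512. 153.] 0.94 [0.7494 0.1393 0.    ] [0.702  0.1519 0.075 ]
[526.  86.] 0.92 [0.7496 0.2307 0.    ] [0.7022 0.2282 0.075 ]
[429. 165.] 0.91 [0.631  0.1227 0.    ] [0.6031 0.138  0.075 ]
[448.  52.] 0.82 [0.6376 0.2725 0.    ] [0.6087 0.2631 0.075 ]
[315. 171.] 0.72 [0.4616 0.1129 0.    ] [0.4618 0.1299 0.075 ]
```

```bash
python3 -m creep '[{"fingers":0,"translation":[0.01,0.02,0],"turn":0},{"fingers":0,"translation":[0.03,0.045,0],"turn":0},{"fingers":0,"translation":[0.05,0.07,0],"turn":0},{"fingers":0,"translation":[0.07,0.095,0],"turn":0},{"fingers":0,"translation":[0.09,0.12,0],"turn":0},{"fingers":0,"translation":[0.11,0.145,0],"turn":0},{"fingers":0,"translation":[0.13,0.165,0.01],"turn":0},{"fingers":0,"translation":[0.139,0.173,0.03],"turn":0},{"fingers":0,"translation":[0.139,0.173,0.06],"turn":0},{"fingers":0,"translation":[0.139,0.173,0.09],"turn":0},{"fingers":0,"translation":[0.139,0.173,0.11],"turn":0},{"fingers":0,"translation":[0.139,0.173,0.11],"turn":0}]'
python3 - <<'E'
from h import *
im,_=capture("wrist");cv2.imwrite("pics/w4.png",im)
print(proj("wrist",(.637,.272,.14)))
E
```

```text
clock: 9.67
tool_pos: [0.6339, 0.2689, 0.1839]
eef_rot: [[0.002, 1.0, -0.008], [1.0, -0.002, -0.003], [-0.003, -0.008, -1.0]]
wrist_force: [-0.3, 0.1, -1.2]
width: 0.0854
finger_force: 0.0
[318.39832909 221.31611282]
```

View pics/w4.png

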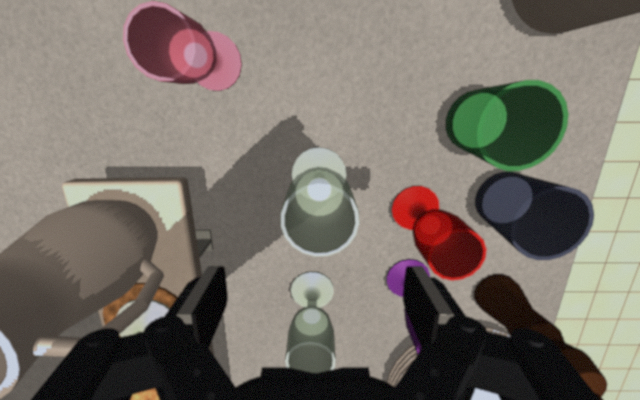

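C's rim is centred at (319,216) between the fingers. Descending with a 2 mm trim.

```bash
python3 -m creep '[{"fingers":0,"translation":[0.002,0,0.02],"turn":0},{"fingers":0,"translation":[0.002,0,0.045],"turn":0},{"fingers":0,"translation":[0.002,0,0.065],"turn":0},{"fingers":0,"translation":[0.002,0,0.08],"turn":0},{"fingers":0,"translation":[0.002,0,0.08],"turn":0},{"fingers":1,"translation":[0.002,0,0.08],"turn":0},{"fingers":1,"translation":[0.002,0,0.08],"turn":0},{"fingers":1,"translation":[0.002,0,0.08],"turn":0},{"fingers":1,"translation":[0.002,0,0.08],"turn":0},{"fingers":1,"translation":[0.002,0,0.08],"turn":0},{"fingers":1,"translation":[0.002,0,0.08],"turn":0},{"fingers":1,"translation":[0.002,0,0.08],"turn":0}]'
python3 -m creep '[{"fingers":1,"translation":[0,0,0],"turn":0},{"fingers":1,"translation":[0,0,-0.005],"turn":0},{"fingers":1,"translation":[0,0,-0.02],"turn":0},{"fingers":1,"translation":[0,0,-0.02],"turn":0}]'
```

```text
clock: 10.72
tool_pos: [0.6371, 0.2734, 0.1124]
eef_rot: [[0.002, 1.0, 0.003], [1.0, -0.002, 0.002], [0.002, 0.003, -1.0]]
wrist_force: [0.3, 0.3, 4.5]
width: 0.0521
finger_force: 64.4
clock: 11.05
tool_pos: [0.6371, 0.2732, 0.1336]
eef_rot: [[0.003, 1.0, 0.003], [1.0, -0.003, 0.002], [0.002, 0.003, -1.0]]
wrist_force: [0.2, 0.5, -0.2]
width: 0.0519
finger_force: 63.5
```

```bash
python3 -m creep '[{"fingers":1,"translation":[0,0,-0.03],"turn":0},{"fingers":1,"translation":[0,0,-0.065],"turn":0},{"fingers":1,"translation":[0,0,-0.1],"turn":0},{"fingers":1,"translation":[-0.01,0,-0.13],"turn":0},{"fingers":1,"translation":[-0.035,0,-0.14],"turn":0},{"fingers":1,"translation":[-0.065,0,-0.14],"turn":0},{"fingers":1,"translation":[-0.1,0,-0.14],"turn":0},{"fingers":1,"translation":[-0.135,0,-0.14],"turn":0},{"fingers":1,"translation":[-0.17,0,-0.14],"turn":0},{"fingers":1,"translation":[-0.205,-0.005,-0.14],"turn":0},{"fingers":1,"translation":[-0.235,-0.015,-0.14],"turn":0},{"fingers":1,"translation":[-0.246,-0.035,-0.14],"turn":0}]'
python3 -m creep '[{"fingers":1,"translation":[0,-0.03,0.01],"turn":0},{"fingers":1,"translation":[0,-0.06,0.02],"turn":0},{"fingers":1,"translation":[0,-0.09,0.035],"turn":0},{"fingers":1,"translation":[0,-0.115,0.05],"turn":0},{"fingers":1,"translation":[0,-0.13,0.065],"turn":0},{"fingers":1,"translation":[0,-0.14,0.07],"turn":0},{"fingers":1,"translation":[0,-0.14,0.07],"turn":0},{"fingers":1,"translation":[0,-0.14,0.07],"turn":0}]'
```

```text
clock: 12.05
tool_pos: [0.6012, 0.02, 0.2696]
eef_rot: [[0.009, 1.0, 0.0], [1.0, -0.009, -0.002], [-0.002, 0.0, -1.0]]
wrist_force: [-0.3, -0.8, -1.3]
width: 0.0519
finger_force: 63.7
clock: 12.72
tool_pos: [0.4606, 0.0268, 0.2007]
eef_rot: [[0.002, 1.0, 0.001], [1.0, -0.002, -0.001], [-0.001, 0.001, -1.0]]
wrist_force: [1.5, -0.4, -1.1]
width: 0.0523
finger_force: 63.7
```

```bash
python3 - <<'E'
from h import *
a=capture("scene")[0][110:270,190:350];b=capture("wrist")[0]
cv2.imwrite("pics/c2.png",np.hstack([cv2.resize(a,(400,400),interpolation=2),cv2.resize(b[:, 160:480],(320,400))]))
print(proj("scene",(.4606,.0268,.088)),[np.round(atz("scene",m["position"],.088),4) for m in mark_of("scene","glass_c")])
E
python3 -m creep '[{"fingers":1,"translation":[-0.001,0.002,0.005],"turn":0},{"fingers":1,"translation":[-0.001,0.002,0.009],"turn":0},{"fingers":1,"translation":[-0.001,0.002,0.012],"turn":0},{"fingers":1,"translation":[-0.001,0.002,0.013],"turn":0},{"fingers":1,"translation":[-0.001,0.002,0.014],"turn":0},{"fingers":1,"translation":[-0.001,0.002,0.0145],"turn":0},{"fingers":1,"translation":[-0.001,0.002,0.0145],"turn":0}]'
```

```text
[251.35971716 186.12851491] [array([0.6694, 0.0387, 0.088 ]), array([0.4654, 0.1105, 0.088 ]), array([0.4507, 0.0256, 0.088 ]), array([0.5788, 0.2667, 0.088 ]), array([ 0.7216, -0.1956,  0.088 ]), array([0.7701, 0.1277, 0.088 ])]
clock: 13.45
tool_pos: [0.4628, 0.026, 0.1873]
eef_rot: [[0.002, 1.0, 0.0], [1.0, -0.002, -0.001], [-0.001, 0.0, -1.0]]
wrist_force: [-8.6, -2.0, 22.4]
width: 0.0521
finger_force: 66.5
```

View pics/c2.png

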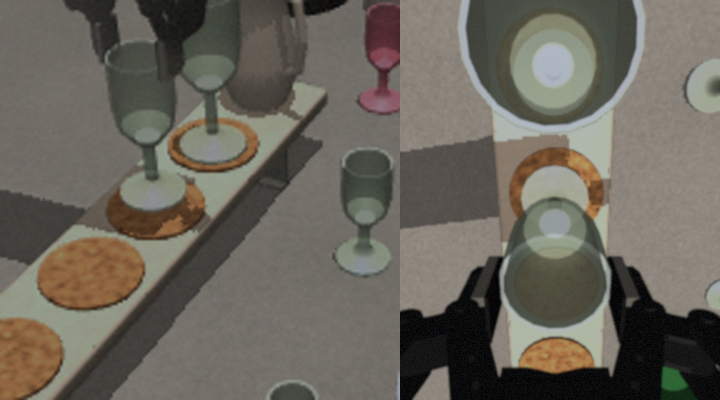

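D is well centred on its coaster and C is over the next one and touching down. Releasing C.

```bash
python3 -m creep '[{"fingers":1,"translation":[0,0,-0.001],"turn":0},{"fingers":0,"translation":[0,0,-0.001],"turn":0},{"fingers":0,"translation":[0,0,-0.001],"turn":0},{"fingers":0,"translation":[0,0,-0.001],"turn":0},{"fingers":0,"translation":[0,0,-0.001],"turn":0},{"fingers":0,"translation":[0,0,-0.001],"turn":0},{"fingers":0,"translation":[0,0,-0.001],"turn":0},{"fingers":0,"translation":[0,0,-0.02],"turn":0},{"fingers":0,"translation":[0,0,-0.05],"turn":0},{"fingers":0,"translation":[0,0,-0.08],"turn":0},{"fingers":0,"translation":[0,0,-0.1],"turn":0},{"fingers":0,"translation":[0,0,-0.1],"turn":0}]'
python3 look.py w5
```

```text
clock: 14.45
tool_pos: [0.4642, 0.0262, 0.2896]
eef_rot: [[0.002, 1.0, 0.006], [1.0, -0.002, -0.001], [-0.001, 0.006, -1.0]]
wrist_force: [0.8, 0.4, 0.1]
width: 0.0853
finger_force: 0.0
[0.4635 0.026  0.2873] [ 0.63 -0.06 -0.73  1.76 -0.04  1.42 -0.1 ]
glass_a [313.9  80.9] 0.97 [0.4619 0.1315 0.    ]
glass_a [437.9  90.4] 0.87 [0.6268 0.1193 0.    ]
glass_a [529.3  73.9] 0.8 [0.744  0.1393 0.    ]
glass_a [308.4 170.7] 0.69 [0.4535 0.0109 0.    ]
glass_a [452.6 259.8] 0.56 [ 0.6824 -0.1346  0.    ]
coaster_p [312.1 244.7] 0.83 [ 0.4581 -0.0724  0.07  ]
coaster_p [314.6 315.9] 0.67 [ 0.4611 -0.1852  0.07  ]
(0.463, 0.0275, 0.075) [316. 171.]
(0.463, -0.0775, 0.075) [316. 250.]
(0.686, -0.017, 0) [467. 189.]
(0.686, -0.017, 0.165) [547. 236.]
(0.686, -0.134, 0) [456. 260.]
(0.626, 0.125, 0.115) [484.  81.]
cork [313. 317.] [51. 61.] [ 0.459  -0.1823  0.075 ]
cork [313. 247.] [58. 66.] [ 0.4587 -0.0725  0.075 ]
cork [ 42. 243.] [56. 91.] [ 0.1075 -0.0669  0.075 ]
cork [ 28. 122.] [58. 79.] [0.1359 0.0854 0.075 ]
```

View pics/w5.png

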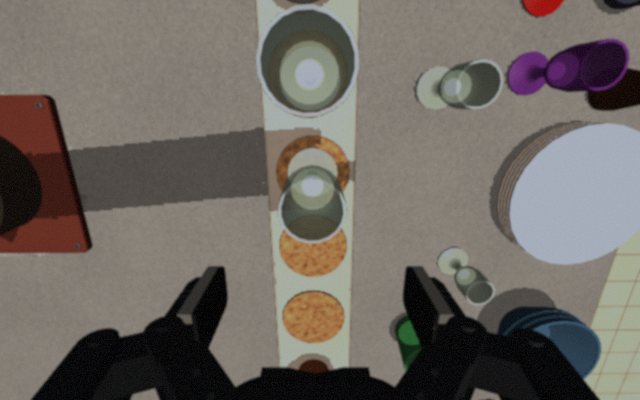

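C stands well centred: ring (313,172), bowl (312,205). B, the clear glass, has its foot at (436,88) and rim at (483,84). The purple one beside it at (530,72) stays put. Going to B.

```bash
python3 -m creep '[{"fingers":0,"translation":[0.01,0.025,0],"turn":0},{"fingers":0,"translation":[0.025,0.055,0],"turn":0},{"fingers":0,"translation":[0.045,0.085,0],"turn":0},{"fingers":0,"translation":[0.065,0.115,0.01],"turn":0},{"fingers":0,"translation":[0.085,0.145,0.03],"turn":0},{"fingers":0,"translation":[0.097,0.1645,0.06],"turn":0},{"fingers":0,"translation":[0.097,0.1645,0.095],"turn":0},{"fingers":0,"translation":[0.097,0.1645,0.12],"turn":0},{"fingers":0,"translation":[0.097,0.1645,0.135],"turn":0},{"fingers":0,"translation":[0.097,0.1645,0.135],"turn":0},{"fingers":0,"translation":[0.097,0.1645,0.135],"turn":0},{"fingers":0,"translation":[0.097,0.1645,0.135],"turn":0}]'
python3 - <<'E'
from h import *
im,_=capture("wrist");cv2.imwrite("pics/w6.png",im)
print(np.round(get_state()["tool_pos"],4),proj("wrist",(.628,.123,.115)))
E
```

```text
clock: 15.6
tool_pos: [0.6273, 0.1227, 0.1512]
eef_rot: [[0.002, 1.0, 0.001], [1.0, -0.002, 0.0], [0.0, 0.001, -1.0]]
wrist_force: [0.5, 0.0, 0.2]
width: 0.0854
finger_force: 0.0
[0.6276 0.1228 0.1518] [315.39003392 230.42096995]
```

View pics/w6.png

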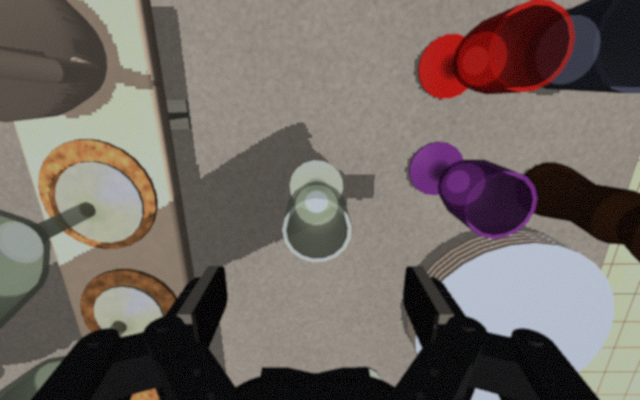

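B's rim at (317,228) is centred between the fingers; gripping and lifting.

```bash
python3 -m creep '[{"fingers":0,"translation":[0.001,0.001,0.02],"turn":0},{"fingers":0,"translation":[0.001,0.001,0.045],"turn":0},{"fingers":0,"translation":[0.001,0.001,0.06],"turn":0},{"fingers":0,"translation":[0.001,0.001,0.064],"turn":0},{"fingers":1,"translation":[0.001,0.001,0.064],"turn":0},{"fingers":1,"translation":[0.001,0.001,0.064],"turn":0},{"fingers":1,"translation":[0.001,0.001,0.064],"turn":0},{"fingers":1,"translation":[0.001,0.001,0.064],"turn":0},{"fingers":1,"translation":[0.001,0.001,0.064],"turn":0},{"fingers":1,"translation":[0.001,0.001,0.064],"turn":0},{"fingers":1,"translation":[0.001,0.001,0.064],"turn":0},{"fingers":1,"translation":[0.001,0.001,0.064],"turn":0}]'
python3 -m creep '[{"fingers":1,"translation":[0,0,0],"turn":0},{"fingers":1,"translation":[0,0,-0.005],"turn":0},{"fingers":1,"translation":[0,0,-0.02],"turn":0},{"fingers":1,"translation":[0,0,-0.02],"turn":0}]'
```

```text
clock: 16.65
tool_pos: [0.6291, 0.1239, 0.0886]
eef_rot: [[0.002, 1.0, 0.003], [1.0, -0.002, 0.0], [0.0, 0.003, -1.0]]
wrist_force: [-1.1, -0.3, 5.2]
width: 0.0446
finger_force: 60.7
clock: 16.98
tool_pos: [0.6296, 0.1241, 0.1101]
eef_rot: [[0.002, 1.0, 0.004], [1.0, -0.002, 0.001], [0.001, 0.004, -1.0]]
wrist_force: [0.1, 0.3, -0.8]
width: 0.0448
finger_force: 61.5
```

```bash
python3 -m creep '[{"fingers":1,"translation":[0,0,-0.03],"turn":0},{"fingers":1,"translation":[-0.01,0,-0.065],"turn":0},{"fingers":1,"translation":[-0.03,0,-0.095],"turn":0},{"fingers":1,"translation":[-0.06,0,-0.11],"turn":0},{"fingers":1,"translation":[-0.095,0,-0.11],"turn":0},{"fingers":1,"translation":[-0.13,0,-0.11],"turn":0},{"fingers":1,"translation":[-0.16,-0.01,-0.11],"turn":0},{"fingers":1,"translation":[-0.185,-0.025,-0.11],"turn":0},{"fingers":1,"translation":[-0.199,-0.05,-0.11],"turn":0},{"fingers":1,"translation":[-0.199,-0.08,-0.105],"turn":0},{"fingers":1,"translation":[-0.199,-0.11,-0.095],"turn":0},{"fingers":1,"translation":[-0.199,-0.135,-0.085],"turn":0}]'
python3 -m creep '[{"fingers":1,"translation":[0,-0.02,0.005],"turn":0},{"fingers":1,"translation":[0,-0.033,0.015],"turn":0},{"fingers":1,"translation":[0,-0.033,0.022],"turn":0},{"fingers":1,"translation":[0,-0.033,0.022],"turn":0},{"fingers":1,"translation":[0,-0.033,0.022],"turn":0}]'
```

```text
clock: 17.98
tool_pos: [0.4913, -0.0754, 0.1917]
eef_rot: [[0.003, 1.0, 0.001], [1.0, -0.003, -0.001], [-0.001, 0.001, -1.0]]
wrist_force: [0.0, 0.5, -1.4]
width: 0.0451
finger_force: 62.1
clock: 18.4
tool_pos: [0.4604, -0.075, 0.1699]
eef_rot: [[0.002, 1.0, 0.001], [1.0, -0.002, -0.0], [-0.0, 0.001, -1.0]]
wrist_force: [0.1, 0.0, -1.6]
width: 0.0452
finger_force: 62.1
```

```bash
python3 -m creep '[{"fingers":1,"translation":[0,0.001,0.003],"turn":0},{"fingers":1,"translation":[0,0.001,0.005],"turn":0},{"fingers":1,"translation":[0,0.001,0.0065],"turn":0},{"fingers":1,"translation":[0,0.001,0.0075],"turn":0},{"fingers":1,"translation":[0,0.001,0.0075],"turn":0},{"fingers":1,"translation":[0,0.001,0.0075],"turn":0}]'
```

```text
clock: 18.9
tool_pos: [0.4617, -0.0749, 0.1635]
eef_rot: [[0.002, 1.0, 0.001], [1.0, -0.002, -0.0], [-0.0, 0.001, -1.0]]
wrist_force: [-5.2, 0.8, 15.6]
width: 0.0446
finger_force: 63.8
```

```bash
python3 -m creep '[{"fingers":1,"translation":[0,0,-0.0005],"turn":0},{"fingers":0,"translation":[0,0,-0.0005],"turn":0},{"fingers":0,"translation":[0,0,-0.0005],"turn":0},{"fingers":0,"translation":[0,0,-0.0005],"turn":0},{"fingers":0,"translation":[0,0,-0.0005],"turn":0},{"fingers":0,"translation":[0,0,-0.0005],"turn":0},{"fingers":0,"translation":[0,0,-0.0005],"turn":0},{"fingers":0,"translation":[0,0,-0.0005],"turn":0},{"fingers":0,"translation":[0,0,-0.02],"turn":0},{"fingers":0,"translation":[0,0,-0.05],"turn":0},{"fingers":0,"translation":[0,0,-0.085],"turn":0},{"fingers":0,"translation":[0,0,-0.12],"turn":0}]'
python3 look.py w7
```

```text
clock: 19.9
tool_pos: [0.4601, -0.0749, 0.2831]
eef_rot: [[0.002, 1.0, -0.001], [1.0, -0.002, 0.0], [0.0, -0.001, -1.0]]
wrist_force: [0.8, -0.4, 0.2]
width: 0.085
finger_force: 0.0
[ 0.4629 -0.0752  0.2901] [ 0.86 -0.05 -0.75  1.75 -0.03  1.43  0.11]
glass_a [469.6 202.1] 0.78 [ 0.6978 -0.1402  0.    ]
glass_a [315.8  85.1] 0.69 [0.4665 0.0246 0.    ]
glass_a [315.7 174. ] 0.67 [ 0.4662 -0.0961  0.    ]
coaster_p [317.  258.1] 0.57 [ 0.4655 -0.1935  0.07  ]
(0.463, 0.0275, 0.075) [315.  80.]
(0.463, -0.0775, 0.075) [315. 174.]
(0.686, -0.017, 0) [478. 117.]
(0.686, -0.017, 0.165) [574. 129.]
(0.686, -0.134, 0) [465. 199.]
(0.626, 0.125, 0.115) [503. -45.]
cork [317. 256.] [60. 67.] [ 0.4653 -0.1879  0.075 ]
cork [317. 171.] [71. 75.] [ 0.4649 -0.0734  0.075 ]
cork [21. 53.] [ 53. 106.] [0.1521 0.0545 0.075 ]
```

View pics/w7.png

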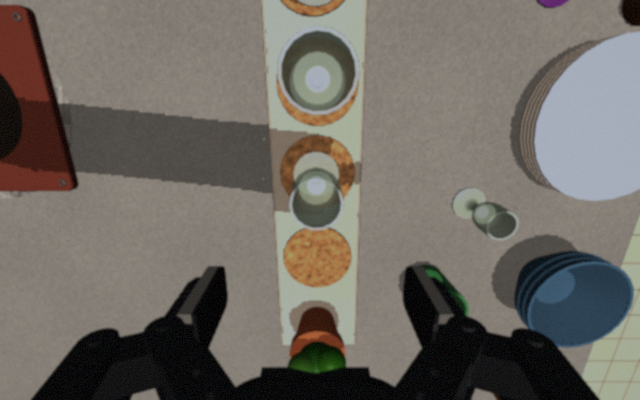

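B is centred on its coaster: ring (317,172). A remains, with its foot at (468,203) and rim at (502,226). Going to A.

```bash
python3 -m creep '[{"fingers":0,"translation":[-0.005,0.02,0],"turn":0},{"fingers":0,"translation":[-0.015,0.05,0],"turn":0},{"fingers":0,"translation":[-0.025,0.085,0],"turn":0},{"fingers":0,"translation":[-0.035,0.12,0.01],"turn":0},{"fingers":0,"translation":[-0.045,0.155,0.03],"turn":0},{"fingers":0,"translation":[-0.055,0.185,0.055],"turn":0},{"fingers":0,"translation":[-0.061,0.21,0.085],"turn":0},{"fingers":0,"translation":[-0.061,0.225,0.115],"turn":0},{"fingers":0,"translation":[-0.061,0.225,0.145],"turn":0},{"fingers":0,"translation":[-0.061,0.225,0.16],"turn":0},{"fingers":0,"translation":[-0.061,0.225,0.16],"turn":0},{"fingers":0,"translation":[-0.061,0.225,0.16],"turn":0}]'
python3 - <<'E'
from h import *
im,_=capture("wrist");cv2.imwrite("pics/w8.png",im)
print(np.round(get_state()["tool_pos"],4),proj("wrist",(.688,-.137,.09)),proj("wrist",(.688,-.137,0)),proj("wrist",(.688,-.127,.09)),[np.round(m["position"]) for m in mark_of("wrist","glass_a")])
E
```

```text
clock: 21.05
tool_pos: [0.6848, -0.1366, 0.1218]
eef_rot: [[0.002, 1.0, -0.001], [1.0, -0.002, 0.0], [0.0, -0.001, -1.0]]
wrist_force: [0.1, -0.2, -0.2]
width: 0.0855
finger_force: 0.0
[ 0.6858 -0.1367  0.1235] [318.3233832  233.12749041] [317.21680993 193.56873895] [318.34606666 219.03139791] [array([316., 198.])]
```

View pics/w8.png

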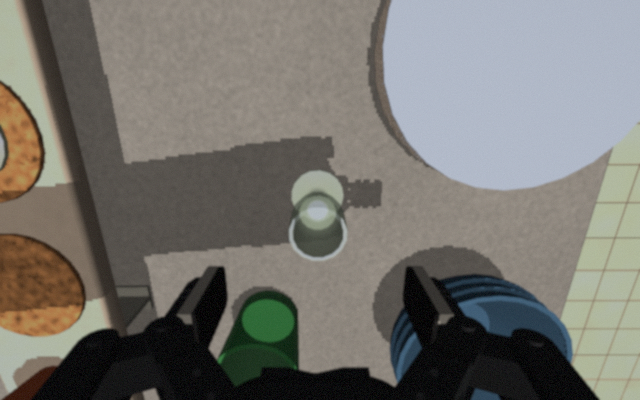

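A's rim at (318,233) matches the prediction exactly; the blue bowl is about 30 mm clear of the finger.

```bash
python3 -m creep '[{"fingers":0,"translation":[0,0,0.02],"turn":0},{"fingers":0,"translation":[0,0,0.04],"turn":0},{"fingers":0,"translation":[0,0,0.054],"turn":0},{"fingers":0,"translation":[0,0,0.057],"turn":0},{"fingers":0,"translation":[0,0,0.057],"turn":0},{"fingers":1,"translation":[0,0,0.057],"turn":0},{"fingers":1,"translation":[0,0,0.057],"turn":0},{"fingers":1,"translation":[0,0,0.057],"turn":0},{"fingers":1,"translation":[0,0,0.057],"turn":0},{"fingers":1,"translation":[0,0,0.057],"turn":0},{"fingers":1,"translation":[0,0,0.057],"turn":0},{"fingers":1,"translation":[0,0,0.057],"turn":0}]'
python3 -m creep '[{"fingers":1,"translation":[0,0,0],"turn":0},{"fingers":1,"translation":[0,0,0],"turn":0},{"fingers":1,"translation":[0,0,-0.005],"turn":0},{"fingers":1,"translation":[0,0,-0.02],"turn":0},{"fingers":1,"translation":[0,0,-0.02],"turn":0}]'
```

```text
clock: 22.15
tool_pos: [0.6863, -0.1367, 0.0664]
eef_rot: [[0.003, 1.0, 0.002], [1.0, -0.003, -0.0], [-0.0, 0.002, -1.0]]
wrist_force: [-0.5, -0.1, 5.5]
width: 0.0367
finger_force: 59.3
clock: 22.57
tool_pos: [0.6869, -0.1366, 0.0884]
eef_rot: [[0.003, 1.0, 0.004], [1.0, -0.003, -0.0], [-0.0, 0.004, -1.0]]
wrist_force: [1.3, 0.7, 0.9]
width: 0.0368
finger_force: 60.1
```

```bash
python3 -m creep '[{"fingers":1,"translation":[0,0,-0.03],"turn":0},{"fingers":1,"translation":[0,0,-0.065],"turn":0},{"fingers":1,"translation":[-0.005,-0.015,-0.095],"turn":0},{"fingers":1,"translation":[-0.01,-0.04,-0.11],"turn":0},{"fingers":1,"translation":[-0.02,-0.07,-0.11],"turn":0},{"fingers":1,"translation":[-0.03,-0.1,-0.11],"turn":0},{"fingers":1,"translation":[-0.04,-0.13,-0.11],"turn":0},{"fingers":1,"translation":[-0.045,-0.16,-0.105],"turn":0},{"fingers":1,"translation":[-0.05,-0.185,-0.095],"turn":0},{"fingers":1,"translation":[-0.051,-0.205,-0.085],"turn":0},{"fingers":1,"translation":[-0.051,-0.217,-0.075],"turn":0},{"fingers":1,"translation":[-0.051,-0.223,-0.065],"turn":0}]'
python3 -m creep '[{"fingers":1,"translation":[0,0,0],"turn":0},{"fingers":1,"translation":[0,0,0],"turn":0}]'
```

```text
clock: 23.57
tool_pos: [0.4609, -0.1878, 0.1501]
eef_rot: [[0.004, 1.0, 0.0], [1.0, -0.004, -0.002], [-0.002, 0.0, -1.0]]
wrist_force: [-0.7, -0.2, -1.3]
width: 0.0365
finger_force: 60.4
clock: 23.73
tool_pos: [0.4628, -0.187, 0.1502]
eef_rot: [[0.002, 1.0, 0.0], [1.0, -0.002, -0.0], [-0.0, 0.0, -1.0]]
wrist_force: [1.1, -0.1, -0.2]
width: 0.0367
finger_force: 60.4
```

```bash
python3 -m creep '[{"fingers":1,"translation":[-0.001,0,0.003],"turn":0},{"fingers":1,"translation":[-0.001,0,0.006],"turn":0},{"fingers":1,"translation":[-0.001,0,0.008],"turn":0},{"fingers":1,"translation":[-0.001,0,0.009],"turn":0},{"fingers":1,"translation":[-0.001,0,0.0095],"turn":0},{"fingers":1,"translation":[-0.001,0,0.0095],"turn":0},{"fingers":1,"translation":[-0.001,0,0.0095],"turn":0}]'
```

```text
clock: 24.32
tool_pos: [0.4633, -0.1881, 0.1413]
eef_rot: [[0.002, 1.0, 0.001], [1.0, -0.002, -0.0], [-0.0, 0.001, -1.0]]
wrist_force: [-1.3, 0.2, 7.1]
width: 0.0371
finger_force: 61.1
```

Touchdown with 7 N. Releasing, rising, and checking all four.

```bash
python3 -m creep '[{"fingers":0,"translation":[0,0,0],"turn":0},{"fingers":0,"translation":[0,0,0],"turn":0},{"fingers":0,"translation":[0,0,0],"turn":0},{"fingers":0,"translation":[0,0,0],"turn":0},{"fingers":0,"translation":[0,0,0],"turn":0},{"fingers":0,"translation":[0,0,0],"turn":0},{"fingers":0,"translation":[0,0,0],"turn":0},{"fingers":0,"translation":[0,0,-0.02],"turn":0},{"fingers":0,"translation":[0,0,-0.05],"turn":0},{"fingers":0,"translation":[0,0,-0.085],"turn":0},{"fingers":0,"translation":[0,0,-0.12],"turn":0},{"fingers":0,"translation":[0,0,-0.15],"turn":0}]'
python3 -m creep '[{"fingers":0,"translation":[0,0,-0.02],"turn":0},{"fingers":0,"translation":[0,0,-0.05],"turn":0},{"fingers":0,"translation":[0,0,-0.05],"turn":0},{"fingers":0,"translation":[0,0,-0.05],"turn":0}]'
python3 - <<'E'
from h import *
a=capture("scene")[0][80:300,130:350];b=capture("side")[0][100:320,280:500];w=capture("wrist")[0]
cv2.imwrite("pics/end.png",cv2.resize(np.hstack([a,b]),(800,400),interpolation=2))
E
```

```text
clock: 25.32
tool_pos: [0.4624, -0.188, 0.2928]
eef_rot: [[0.002, 1.0, 0.001], [1.0, -0.002, -0.001], [-0.001, 0.001, -1.0]]
wrist_force: [0.7, -1.4, 0.1]
width: 0.0855
finger_force: 0.0
clock: 25.65
tool_pos: [0.4631, -0.1882, 0.3418]
eef_rot: [[0.002, 1.0, 0.002], [1.0, -0.002, -0.001], [-0.001, 0.002, -1.0]]
wrist_force: [-0.2, 0.6, -1.4]
width: 0.0855
finger_force: 0.0
```

View pics/end.png

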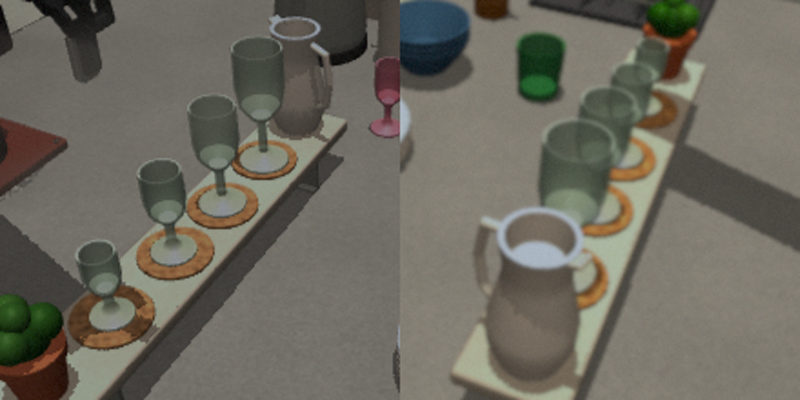

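All four stand upright and centred, falling in height from the jug (in the left half of the crop, feet at (263,157), (223,202), (173,250) and (112,314)). Handing in.

```bash
python3 -c "from station import close_job; print(close_job())"
```

```text
the job is handed in; nothing more can be done
None
```

The job is handed in: all four glasses stand upright and centred on their coasters, tallest next to the jug down to the shortest at the far end, with the jug untouched, though the hand-in call gave no verdict.

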